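# Hold the air cleaner's cover open for a filter change

### The job

I am about to change the filter in the bench air cleaner and need both hands for it: before touching the red release lever, tug the cover gently upward by its black handle to find out whether the catch inside is holding it. Only if it is caught, swing the red lever fully over to free it (if the cover comes up freely, leave the lever alone); then lift the cover by the handle at least half-way to upright and finish still gripping it, holding it open and still for me. Do not force a caught cover, and leave the glue bottle, tape measure and tape roll where they are.

Things in the scene. Friction and masses are not known exactly. Their poses are not given: they have to be found in the camera images.
- cleaner: Bench air cleaner: a grey painted sheet-steel box, 250 mm deep (x) x 400 mm wide (y) x 135 mm high, fixed to the bench, louvred grilles in front and back, a black hose collar on its +y side. Origin under its centre on the bench; its x axis points from its front (robot side) to its back (hinge side), y to its left, z up.
- cover (a joint): Angle of the white cover (0.75 kg, 256 x 408 x 10 mm), rad: 0 shut, grows as its front edge rises, stop at 1.3. No stay: let go, it falls shut. Shut, it looks the same caught or free. If the hidden catch holds it, it rises only about 0.023 rad (4 mm at the handle) and stops hard; else it swings freely (about 5 N at the handle). The catch does not close again by itself.
- cover_hinge (a point): Point on the hinge line at the middle of the box's back rim, 120 mm behind the box's centre, 135 mm above the bench. The hinge line runs along the box's y axis.
- handle (a point): Middle of the black handle bar on the white cover: round, 14 mm thick, 100 mm long, parallel to the hinge line, on a leg at each end. Cover shut, it lies 190 mm in front of the hinge line and 50 mm above it (185 mm above the bench, 33 mm free under it). Moves with the cover; axes: x to the hinge, y along the bar, z out of the cover.
- lever (a joint): Angle of the red release lever, rad: 0 (starts at 0 to 0.12) is rest, arm along the box's -y; it swings flat over the cover, counter-clockwise seen from above (knob first towards the hinge), to a stop at 1.2 = fully over. Light friction (1.2 N at the knob); it stays where left. Past about 0.9 it has tripped a closed catch open for good.
- lever_knob (a point): Middle of the upright knob at the end of the red lever, 60 mm from its pivot: a round post 20 mm in diameter, 38 mm tall; its top lies 58 mm, its foot 20 mm, the lever's arm 22 to 31 mm and the cover's top face 10 mm above the height of the hinge line.
- lever_pivot (a point): Point on the lever's turning axis at the height of the knob's middle (39 mm above the hinge line's height); on the cover, 200 mm in front of the hinge line and 115 mm to the box's -y side.
- glue: Bystander: white glue bottle with orange cap, 60 mm wide, 170 mm tall, standing on the bench on the +y side of the box. Origin under its centre.
- tape_measure: Bystander: yellow tape measure, 72 x 38 x 66 mm, on the bench on the -y side of the box. Origin under its centre.
- tape_roll: Bystander: roll of light-brown tape lying flat, 100 mm wide, 36 mm high, on the bench on the -y side of the box. Origin under its centre.

How it is judged:
By the outcome, as a careful person would: the job done as asked, in the order asked, and still so for the second after the job is handed in, while the arm keeps its last pose, push and grip.
It also fails if it takes over 64 s, if anything falls off the work surface, if the arm or the gripper's body presses on something with over 40 N, if the wrist force passes 120 N, or if a joint passes its speed limit or range.

### The arm

A 6-joint arm with a two-finger parallel gripper is mounted at the origin on the work surface. World frame = base frame: x ahead of the robot, y to its left, z up, the work surface at z = 0. Lengths are in m, angles in rad, forces in N, time in s.
With the tool pointing down it reaches from about 0.375 to 0.9 m from the base axis. Payload 3.1 kg.
Tool frame: the origin (TCP) lies between the finger pads; the fingertips stand 8 mm ahead of it and the grasp point (between the pads) lies 11 mm behind it; z points along the fingers, y is the line along which they close (so a half turn about z gives the same grasp; the last joint's range is limited). The gripper opens to 87 mm and grips with 3 to 60 N. Pads are 19 mm wide; open, the fingers measure 117 mm over their backs; the gripper's body (75 mm by 190 mm) begins 51 mm behind the grasp point.
Start: joints at [1.075, 0.527, 1.433, -0, 1.181, -0.178], TCP at [0.195, 0.594, 0.21] pointing down, gripper open.
Joint ranges: [-3.08, 3.08], [-0.75, 2.2], [0.22, 2.44], [-1.43, 4.57], [0, 2.65], [-2.85, 2.85]. Speed limits (rad/s): [2.79, 2.79, 3.14, 3.14, 3.14, 3.14].

### API

Orientations are given as a unit quaternion [x, y, z, w].
In Python, from rig import robot, vision, job gives the robot as it stands.
- The arm moves only by the shell command python3 -m handwheel 'ROWS' [OPENING] [FORCE]. ROWS is JSON, a list of rows, each a list of 4 numbers: the shift along the tool's x, y, z as a fraction of full scale, then the turn about the tool's z as a fraction of full scale. A call has 1 to 20 rows; each row is the pose to reach, as a shift and turn from the pose commanded when the call began, along the tool's axes at that moment, turning the shorter way round; what a row does not reach only later rows make up. Full scale, the value 1, is 300 mm for a shift and 2 pi rad for a turn. A row lasts 1/12 s, in which the tool goes at most 41.7 mm and 7.16 degrees, less where a joint would pass 70% of its speed; a pose out of reach is approached as far as the arm can. A call with a number of a shift or a turn outside -1 to 1 is refused whole. A call with a gripper value outside its range is refused whole. OPENING is the opening in per cent of the stroke, from 0 (shut) to 100 (fully open), set as the call begins (- or left out, the last holds). The fingers move at their own pace and stop on an object; FORCE is the grip in N (left out, the last holds). Time passes only in rows, so rows that repeat a pose let the fingers close. It gives the time, the measured TCP pose, the force, the opening and the grip force at its end, in the units of the state.
- robot.get_obs(): the state, without advancing time (a new reading comes with each control period).
- vision.camera(name): name is "side" or "top" or "wrist"; returns a dict with "frame" (400x640x3 uint8, red, green, blue), "K" (3x3 intrinsics, pixels), "cam_to_world" (4x4, takes a point from camera to world coordinates); the wrist camera has in their place "hand_eye" (4x4, takes a point from camera to tool coordinates, whose origin is the TCP and whose axes are the flange's). Camera axes: x right, y down, z forward; pixel columns grow to the right and rows downward; lengths in m; the calibration is good to about 2 mm. The wrist camera is an equidistant fisheye: a pixel r from the principal point sees the ray r / f radians off the axis. A picture is of the moment at which its call begins: read the wrist's pose just before it. There is no depth.
- job.hand_in(): hands the job in; it is judged then, once.
Trained networks look in the newest picture that a camera, given by its name, has taken for a name from the list of things; names that differ only in an ending like _2 or _b are one class to them, and where a whole thing is asked for, a point or a joint stands for the part that bears it (a point fixed in the world has none). Each returns a list of dicts, best first, with "conf" (0 to 1); they miss things now and then, are a little off and sometimes report something else, mostly with a low value. They report only what shows in the picture. A call takes as long as a camera call.
- vision.look_for(camera, label): "point" ([row, column] in pixels, amid what is visible of it).
- vision.outline_of(camera, label): "mask" (400x640 bool, what is visible of it) and "point" ([row, column] in pixels, amid what is visible of it).
The state is a dict: "time": time; "q": joint angles; "joint_velocities": joint speeds; "joint_torque": joint torques, N m; "position": TCP position; "tool_rot": TCP orientation; "ft_force": force on the tool from outside, world axes, zero at the start; "moment": the same for the moment, N m; "grip_width": finger opening in m; "grip_force": force on a finger pad.
Only numpy, scipy, OpenCV 4.12 (cv2) and the standard library are available. Lean on these libraries where they do the work, as an engineer would, in place of code of your own. Each camera call takes 0.05 s, during which the arm holds its last target. There are 200 camera calls.

## Working session

There is one attempt and no reset: what is moved stays moved. The work goes in short steps, Python scripts to look and compute and a shell command to move; the robot and the scene stay as the last step left them, time stands still between calls to the robot, and variables do not carry over. Pictures are saved under pics/ and viewed, at most 10 in all, crops included, and the job is handed in when it is done.

```bash
ls; mkdir -p pics
cat > h.py <<'E'
import numpy as np, cv2
from rig import robot, vision, job
from scipy.spatial.transform import Rotation as R
def ray(c,p,obs=None):
    r,cc=p; K=c["K"]; x=(cc-K[0,2])/K[0,0]; y=(r-K[1,2])/K[1,1]
    if "cam_to_world" in c: T=c["cam_to_world"]; d=np.array([x,y,1.])
    else:
        t=np.hypot(x,y); d=np.array([np.sin(t)*x/max(t,1e-9),np.sin(t)*y/max(t,1e-9),np.cos(t)])
        W=np.eye(4); W[:3,:3]=R.from_quat(obs["tool_rot"]).as_matrix(); W[:3,3]=obs["position"]; T=W@c["hand_eye"]
    return T[:3,3],T[:3,:3]@d
def atz(c,p,z,obs=None):
    o,d=ray(c,p,obs); return o+d*(z-o[2])/d[2]
E
python3 - <<'E'
from h import *
o=robot.get_obs(); print(o["position"],o["tool_rot"],o["ft_force"],o["time"])
for n in ("side","top"):
    c=vision.camera(n); cv2.imwrite(f"pics/{n}0.png",c["frame"][:,:,::-1])
    print(n,c["cam_to_world"][:3,3])
    for l,z in (("handle",.185),("lever_knob",.174),("lever",.16),("cover",.145),("cleaner",.07),("glue",.085),("tape_measure",.033),("tape_roll",.018)):
        for d in vision.look_for(n,l)[:2]: print(l,round(d["conf"],2),np.round(d["point"],0),np.round(atz(c,d["point"],z),3))
E
```

```text
pics
[0.19488817 0.59304926 0.20855811] [ 1.58212912e-01  9.87404425e-01 -1.02218192e-03 -3.62489796e-04] [-0.8659736   0.28767564  0.13204657] 0.0
side [ 0.07583023 -0.8732165   1.05523402]
handle 0.83 [187. 320.] [ 0.558 -0.003  0.185]
lever_knob 0.6 [208. 301.] [ 0.465 -0.053  0.174]
cleaner 0.87 [198. 320.] [0.593 0.059 0.07 ]
glue 0.86 [147. 251.] [0.473 0.445 0.085]
tape_measure 0.78 [327. 386.] [ 0.53  -0.459  0.033]
tape_roll 0.74 [351. 341.] [ 0.387 -0.458  0.018]
tape_roll 0.44 [200. 320.] [0.615 0.096 0.018]
top [0.3652387  0.00515348 1.59902112]
handle 0.75 [192. 308.] [0.591 0.051 0.185]
lever_knob 0.73 [234. 338.] [ 0.473 -0.03   0.174]
lever 0.57 [232. 343.] [ 0.479 -0.044  0.16 ]
cover 0.42 [233. 170.] [0.489 0.446 0.145]
cleaner 0.88 [196. 299.] [0.596 0.082 0.07 ]
glue 0.59 [234. 171.] [0.492 0.461 0.085]
glue 0.24 [191. 304.] [0.61  0.066 0.085]
tape_measure 0.61 [215. 476.] [ 0.53  -0.458  0.033]
tape_roll 0.85 [273. 492.] [ 0.354 -0.499  0.018]
```

View pics/top0.png

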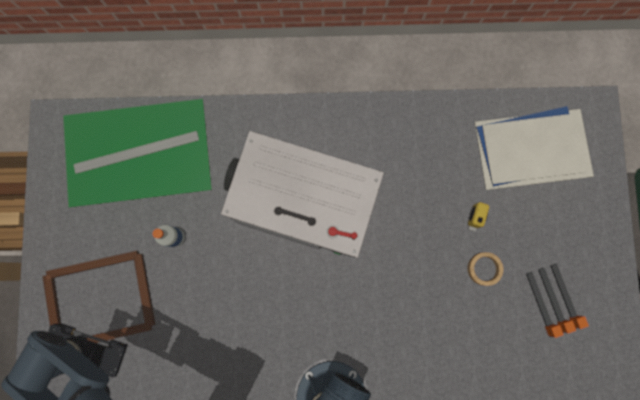

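View pics/side0.png

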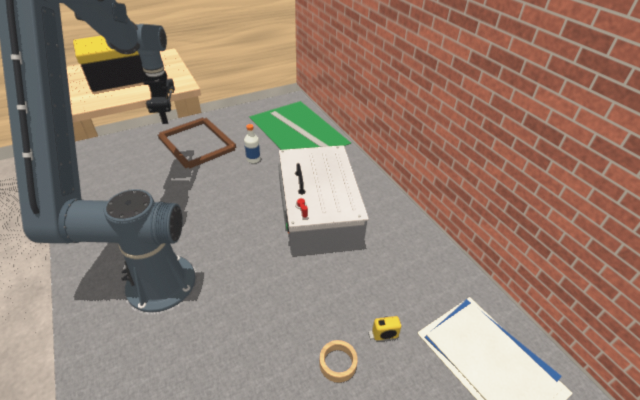

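The top view shows the cover with corners (row,col) of about (132,250), (172,382), (256,358) and (213,222). The handle runs (211,278)–(221,312) and the red lever (231,333)–(235,355). The side view agrees: handle at about (178,300), lever at about (207,302). I'll take the box pose from the corners.

Run:
```python
from h import *
c=vision.camera("top")
P=[atz(c,p,.145) for p in ((132,250),(172,382),(256,358),(213,222))]
bl,br,fr,fl=P
print(np.round(P,3))
y=(bl-br)+(fl-fr); yaw=np.arctan2(-y[0],y[1]); print("yaw",yaw, np.linalg.norm(bl-br),np.linalg.norm(bl-fl))
ctr=sum(P)/4
a=atz(c,(211,278),.185);b=atz(c,(221,312),.185); print("handle",(a+b)/2,np.arctan2(-(a-b)[0],(a-b)[1]))
X=np.array([np.cos(yaw),np.sin(yaw)]);Y=np.array([-X[1],X[0]])
print("axes",X,Y,"ctr",ctr)
for n,z in (("lever",.16),("lever_knob",.174),("handle",.185)):
  for cam in ("top","side"):
    cc=vision.camera(cam)
    for d in vision.outline_of(cam,n)[:1]: print(n,cam,d["conf"],d["mask"].sum(),np.round(d["point"]),atz(cc,d["point"],z))
# colour-based
f=cv2.cvtColor(c["frame"],cv2.COLOR_RGB2HSV)
m=((f[:,:,0]<8)|(f[:,:,0]>172))&(f[:,:,1]>140); m[:180]=0;m[260:]=0;m[:,:315]=0;m[:,390:]=0
r,q=np.nonzero(m);print("red",r.min(),r.max(),q.min(),q.max(),[ (k,(q==k).sum()) for k in np.unique(q)])
m=(c["frame"].max(2)<70); m[:195]=0;m[235:]=0;m[:,:265]=0;m[:,325:]=0
r,q=np.nonzero(m);print("blk",r.mean(),q.mean(),r.min(),r.max(),q.min(),q.max(),atz(c,(r.mean(),q.mean()),.18))
cv2.imwrite("pics/crop.png",cv2.resize(c["frame"][120:270,210:400,::-1],None,fx=4,fy=4))
```

```text
[[ 0.778  0.217  0.145]
 [ 0.65  -0.162  0.145]
 [ 0.412 -0.085  0.145]
 [ 0.543  0.298  0.145]]
yaw -0.3278688332544001 0.4000199502612411 0.24873504289061502
handle [0.52488074 0.08789804 0.185     ] -0.3116530393391763
axes [ 0.94673078 -0.32202612] [0.32202612 0.94673078] ctr [0.59593366 0.0669128  0.145     ]
lever top 0.7 202 [232. 338.] [ 0.47934304 -0.03065985  0.16      ]
lever side 0.68 131 [204. 306.] [ 0.49189657 -0.03004746  0.16      ]
lever_knob top 0.54 169 [232. 339.] [ 0.47735213 -0.0322288   0.174     ]
handle top 0.58 12673 [192. 303.] [0.5900401  0.06365759 0.185     ]
handle side 0.66 6010 [190. 319.] [ 0.54986524 -0.01356932  0.185     ]
red 228 237 329 355 [(np.int64(329), np.int64(3)), (np.int64(330), np.int64(5)), (np.int64(331), np.int64(7)), (np.int64(332), np.int64(7)), (np.int64(333), np.int64(7)), (np.int64(334), np.int64(7)), (np.int64(335), np.int64(5)), (np.int64(336), np.int64(4)), (np.int64(337), np.int64(3)), (np.int64(338), np.int64(2)), (np.int64(339), np.int64(2)), (np.int64(340), np.int64(2)), (np.int64(341), np.int64(3)), (np.int64(342), np.int64(2)), (np.int64(343), np.int64(2)), (np.int64(344), np.int64(2)), (np.int64(345), np.int64(2)), (np.int64(346), np.int64(3)), (np.int64(347), np.int64(2)), (np.int64(348), np.int64(2)), (np.int64(349), np.int64(2)), (np.int64(350), np.int64(2)), (np.int64(351), np.int64(3)), (np.int64(352), np.int64(4)), (np.int64(353), np.int64(4)), (np.int64(354), np.int64(5)), (np.int64(355), np.int64(3))]
blk 215.3015873015873 294.7063492063492 208 224 275 314 [0.527393   0.08890605 0.18      ]
```

View pics/crop.png

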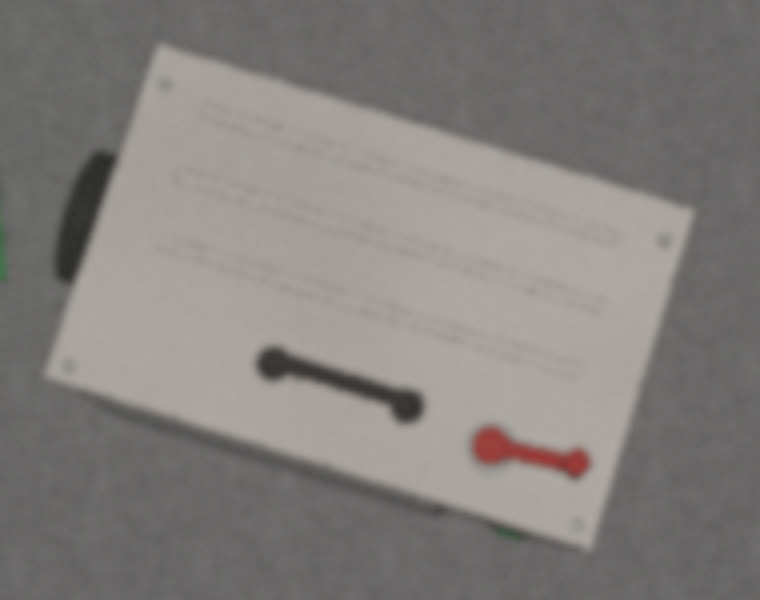

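The crop confirms it: handle middle at about (215,295) in full-image pixels, knob (small end) at about (235,354), pivot at about (231,332). The handle comes out at (0.528, 0.089) with a box yaw of −0.325, which matches the box geometry. I'll approach high, in two stages.

```bash
python3 -m handwheel '[[0,0,-0.2,0],[0,0,-0.4,0],[0,0,-0.4,0],[-0.2,-0.16,-0.4,0.03],[-0.4,-0.32,-0.4,0.06],[-0.6,-0.48,-0.4,0.1],[-0.79,-0.63,-0.4,0.125],[-0.79,-0.63,-0.4,0.125],[-0.79,-0.63,-0.4,0.125],[-0.79,-0.63,-0.4,0.125],[-0.79,-0.63,-0.4,0.125],[-0.79,-0.63,-0.4,0.125]]' 70 15
cat >> h.py <<'E'
def rows(target,yaw_y=None):
    o=robot.get_obs(); M=R.from_quat(o["tool_rot"]).as_matrix(); d=M.T@(np.array(target)-o["position"])/.3
    psi=np.arctan2(M[1,1],M[0,1]); t=0 if yaw_y is None else -(yaw_y-psi)/(2*np.pi)
    print("pos",np.round(o["position"],4),"psi",round(psi,3),"ROW",np.round(d,3),round(t,4),"F",np.round(o["ft_force"],1),"t",o["time"])
E
python3 -c "
from h import *
rows([.527,.089,.32],-.325)"
```

```text
time: 2.55
position: [0.363, 0.3379, 0.3298]
tool_rot: [0.526, 0.85, 0.0, 0.0]
ft_force: [-0.1, 0.7, 0.1]
grip_width: 0.061
grip_force: 0.0
pos [0.363  0.3379 0.3298] psi 0.463 ROW [-0.986  0.119  0.033] 0.1254 F [-0.1  0.7  0.1] t 2.55
```

```bash
python3 -m handwheel '[[-0.12,0.02,0.03,0.02],[-0.25,0.03,0.03,0.04],[-0.38,0.05,0.03,0.06],[-0.51,0.06,0.03,0.08],[-0.64,0.08,0.03,0.1],[-0.77,0.09,0.03,0.125],[-0.88,0.11,0.03,0.125],[-0.986,0.119,0.03,0.125],[-0.986,0.119,0.03,0.125],[-0.986,0.119,0.03,0.125],[-0.986,0.119,0.03,0.125]]'
python3 - <<'E'
from h import *
o=robot.get_obs();c=vision.camera("wrist");cv2.imwrite("pics/w1.png",c["frame"][:,:,::-1])
print(c["K"])
for n,z in (("lever_knob",.174),("handle",.185),("lever",.16)):
    for d in vision.look_for("wrist",n)[:2]: print(n,d["conf"],np.round(d["point"]),atz(c,d["point"],z,o))
E
```

```text
time: 3.47
position: [0.5259, 0.0938, 0.3202]
tool_rot: [0.81, 0.587, -0.0, -0.001]
ft_force: [-1.1, 0.4, 0.6]
grip_width: 0.061
grip_force: 0.0
[[309.70691629   0.         325.17421465]
 [  0.         309.70691629 193.85467546]
 [  0.           0.           1.        ]]
lever_knob 0.56 [283. 317.] [ 0.4771683  -0.02341888  0.174     ]
handle 0.73 [126. 373.] [0.58784594 0.13276025 0.185     ]
lever 0.83 [282. 323.] [ 0.48099461 -0.03117784  0.16      ]
```

View pics/w1.png

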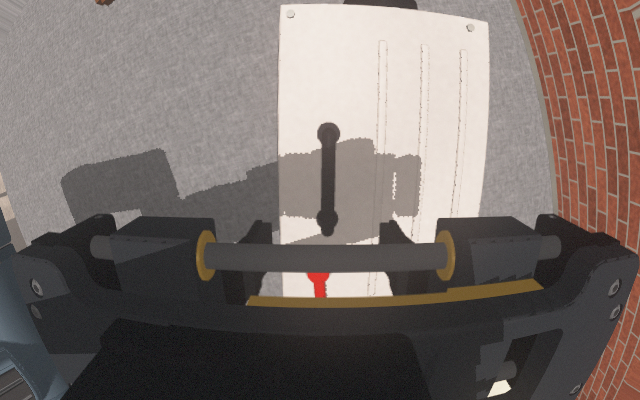

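The wrist picture shows the handle bar vertical, from (133,328) to (218,327), between the fingers. The lever's red pivot end is at about (278,318).

Run:
```python
from h import *
o=robot.get_obs();c=vision.camera("wrist")
a=atz(c,(133,328),.185,o);b=atz(c,(218,327),.185,o);m=(a+b)/2
print(a,b,m,np.linalg.norm(a-b),np.arctan2(-(a-b)[0],(a-b)[1]), "pivot",atz(c,(278,318),.17,o))
rows([m[0],m[1],.174],-.325)
```

```text
[0.54314414 0.13948019 0.185     ] [0.51475184 0.05505137 0.185     ] [0.52894799 0.09726578 0.185     ] 0.08907495454070648 -0.32440630189454656 pivot [ 0.47944467 -0.01940507  0.17      ]
pos [0.5259 0.0935 0.3207] psi -0.316 ROW [0.015 0.006 0.489] 0.0015 F [ 0.2 -0.2 -0.2] t 3.7167
```

```bash
python3 -m handwheel '[[0.01,0.006,0.1,0.0015],[0.01,0.006,0.2,0.0015],[0.01,0.006,0.3,0.0015],[0.01,0.006,0.38,0.0015],[0.01,0.006,0.43,0.0015],[0.01,0.006,0.46,0.0015],[0.01,0.006,0.485,0.0015],[0.01,0.006,0.485,0.0015],[0.01,0.006,0.485,0.0015]]' && python3 -m handwheel '[[0,0,0,0],[0,0,0,0],[0,0,0,0],[0,0,0,0],[0,0,0,0],[0,0,0,0],[0,0,0,0],[0,0,0,0],[0,0,0,0],[0,0,0,0]]' 0 15
```

```text
time: 4.47
position: [0.5297, 0.0947, 0.1756]
tool_rot: [0.813, 0.583, 0.0, 0.0]
ft_force: [0.3, -0.6, 0.6]
grip_width: 0.061
grip_force: 0.0
time: 5.3
position: [0.5287, 0.0946, 0.1749]
tool_rot: [0.813, 0.582, -0.0, -0.0]
ft_force: [-1.0, 1.4, 0.1]
grip_width: 0.011
grip_force: 13.8
```

```bash
python3 -m handwheel '[[0,0,-0.0035,0],[0,0,-0.007,0],[0,0,-0.01,0],[0,0,-0.01,0],[0,0,-0.01,0]]' && python3 -m handwheel '[[0,0,-0.003,0],[0,0,-0.005,0],[0,0,-0.005,0],[0,0,-0.005,0]]'; python3 -m handwheel '[[0,0,-0.002,0],[0,0,-0.004,0],[0,0,-0.004,0],[0,0,-0.004,0]]'
```

```text
time: 5.72
position: [0.5293, 0.0943, 0.1778]
tool_rot: [0.813, 0.582, -0.0, 0.0]
ft_force: [1.4, 0.0, -6.1]
grip_width: 0.0113
grip_force: 12.2
time: 6.05
position: [0.5296, 0.0944, 0.1803]
tool_rot: [0.813, 0.583, 0.001, 0.0]
ft_force: [-1.2, 0.0, -0.6]
grip_width: 0.0009
grip_force: 0.0
time: 6.38
position: [0.5293, 0.0944, 0.1809]
tool_rot: [0.813, 0.583, 0.0, 0.0]
ft_force: [-0.4, 0.6, -0.3]
grip_width: 0.0003
grip_force: 0.0
```

Run:
```python
from h import *
c=vision.camera("wrist");a=c["frame"]
s=vision.camera("side");b=cv2.resize(s["frame"][120:240,230:380],(800,640))[:400]
b=cv2.resize(s["frame"][130:230,240:360],(480,400))
cv2.imwrite("pics/w2.png",np.hstack([a[90:290,230:390].repeat(2,0).repeat(2,1),b])[:,:,::-1])
```

```text
(no output)
```

View pics/w2.png

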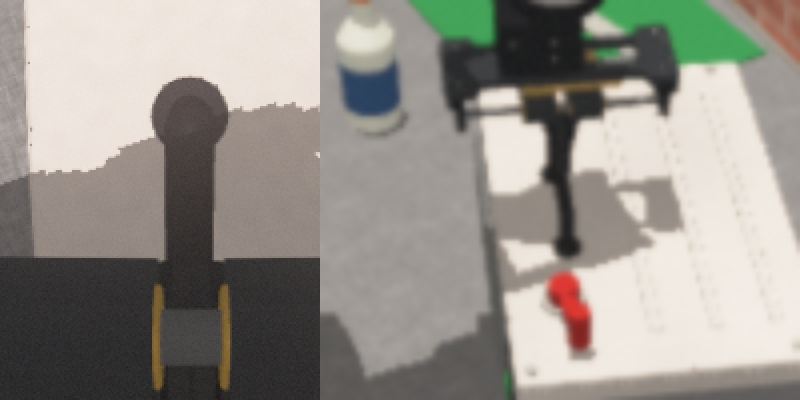

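The wrist crop shows the bar still directly under the gripper, and in the side crop the fingers are closed above or at the bar. The grip slid off upward, so this tug doesn't count. I'll triangulate the bar's height.

Run:
```python
from h import *
t=vision.camera("top");s=vision.camera("side");w=vision.camera("wrist")
o=robot.get_obs()
old=dict(position=[.5259,.0935,.3207],tool_rot=[.81,.587,0,-.001])
# refine side handle ends & knob
f=s["frame"]
g=cv2.imread("pics/side0.png")[:,:,::-1]
m=g.max(2)<60; m[:150]=0;m[205:]=0;m[:,:288]=0;m[:,312:]=0
r,q=np.nonzero(m);print("side blk",r.min(),r.max(),q[r==r.min()].mean(),q[r==r.max()].mean(),r.mean(),q.mean())
def tri(L):
    A=np.zeros((3,3));b=np.zeros(3)
    for p,d in L:
        d=d/np.linalg.norm(d);Q=np.eye(3)-np.outer(d,d);A+=Q;b+=Q@p
    x=np.linalg.solve(A,b);return np.round(x,4),[round(float(np.linalg.norm(np.cross(x-p,d/np.linalg.norm(d)))),4) for p,d in L]
mt=(215.3,294.7);ms=(r.mean(),q.mean())
W=ray(w,(175.5,327.5),old)
print("top+side",tri([ray(t,mt),ray(s,ms)]))
print("top+wrist",tri([ray(t,mt),W])); print("all",tri([ray(t,mt),ray(s,ms),W]))
print("wrist ray dir",W)
o2=dict(position=o["position"],tool_rot=o["tool_rot"])
print("now end leg", [atz(w,(90+117/2,230+190/2),z,o) for z in(.165,.185)], "old", [atz(w,(133,328),z,old) for z in (.165,.185)])
```

```text
side blk 165 193 298.0 301.5 180.18840579710144 300.0289855072464
top+side (array([0.5297, 0.0906, 0.1549]), [0.0006, 0.0006])
top+wrist (array([0.529 , 0.0914, 0.1536]), [0.0017, 0.0017])
all (array([0.5291, 0.0914, 0.1543]), [0.0016, 0.0003, 0.0018])
wrist ray dir (array([0.5465751 , 0.15662076, 0.49531873]), array([-0.05444358, -0.18437044, -0.98134777]))
now end leg [array([0.54356078, 0.1382391 , 0.165     ]), array([0.54427163, 0.14027503, 0.185     ])] old [array([0.54302115, 0.13825316, 0.165     ]), array([0.54323633, 0.13936528, 0.185     ])]
```

Run:
```python
from h import *
t=vision.camera("top");s=vision.camera("side")
def tri(L):
    A=np.zeros((3,3));b=np.zeros(3)
    for p,d in L:
        d=d/np.linalg.norm(d);Q=np.eye(3)-np.outer(d,d);A+=Q;b+=Q@p
    x=np.linalg.solve(A,b);return np.round(x,4),[round(float(np.linalg.norm(np.cross(x-p,d/np.linalg.norm(d)))),4) for p,d in L]
for n,a,b in (("tape_measure",)*1+((215,476),(327,386)),("roll",(268.5,486.5),(361,338)),("BL",(132,250),(147.5,346)),("BR",(172,382),(218,365)),("FR",(256,358),(226,290.5)),("FL",(213,222),(150,280)),("h+",(211,278),(168,298.5)),("h-",(221,312),(190,301.5)),("piv",(231,332.5),(203,301)),("knob",(235,354),(210,304))):
    print(n,tri([ray(t,a),ray(s,b)]))
print("side cam z dir",s["cam_to_world"],s["K"])
im=cv2.imread("pics/side0.png")[135:235,270:380]; cv2.imwrite("pics/s3.png",cv2.resize(im,None,fx=6,fy=6,interpolation=cv2.INTER_CUBIC))
```

```text
tape_measure (array([ 0.5319, -0.4581,  0.0297]), [0.0002, 0.0002])
roll (array([ 0.3667, -0.4802,  0.024 ]), [0.002, 0.002])
BL (array([0.7864, 0.2172, 0.1315]), [0.0045, 0.0045])
BR (array([ 0.6454, -0.1597,  0.1443]), [0.0055, 0.0055])
FR (array([ 0.4117, -0.085 ,  0.1453]), [0.0001, 0.0001])
FL (array([0.543 , 0.2979, 0.1448]), [0.0001, 0.0001])
h+ (array([0.543 , 0.1353, 0.1722]), [0.0015, 0.0015])
h- (array([0.5122, 0.0422, 0.1546]), [0.0008, 0.0008])
piv (array([ 0.4826, -0.0149,  0.1547]), [0.0007, 0.0007])
knob (array([ 0.4667, -0.073 ,  0.1809]), [0.002, 0.002])
side cam z dir [[ 0.88657356 -0.29960312  0.35245609  0.07583023]
 [-0.46214901 -0.60683282  0.64666236 -0.8732165 ]
 [ 0.02013986 -0.73620099 -0.67646322  1.05523402]
 [ 0.          0.          0.          1.        ]] [[399.0210998    0.         317.74040462]
 [  0.         399.0210998  196.80213103]
 [  0.           0.           1.        ]]
```

View pics/s3.png

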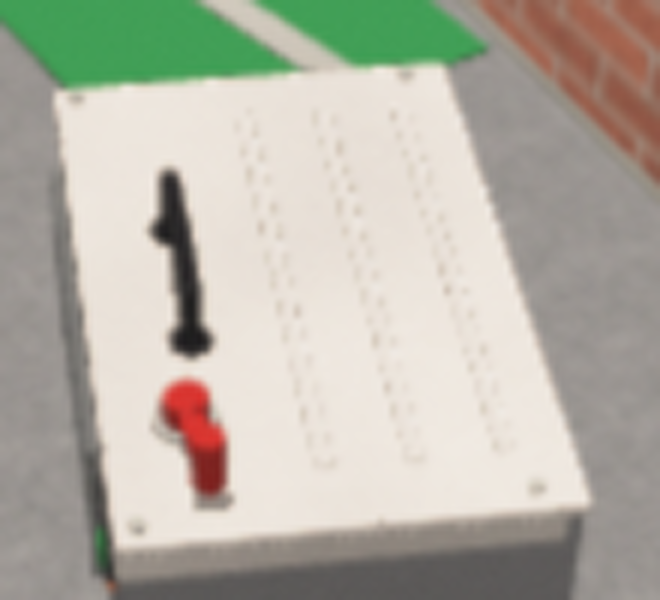

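The cover corners come out at 0.145, so the calibration is sound. My earlier handle mean was pulled down by the legs and flanges: in this crop the bar runs (175,170)–(285,188), with flanges at (228,160) and (340,190). I'll compare the projected bar and fingertip with the side picture.

Run:
```python
from h import *
s=vision.camera("side");o=robot.get_obs()
def pr(P):
    T=np.linalg.inv(s["cam_to_world"]);p=T[:3,:3]@np.array(P)+T[:3,3];u=s["K"]@p;return u[:2]/u[2]
X=np.array([.947,-.322]);Y=np.array([.322,.947]);c=np.array([.596,.0669])
for z in (.155,.165,.175,.185):
    for k in (-.05,.0,.05):
        h=c-.07*X+k*Y; u=pr([*h,z]); print(z,k,np.round(u,1),"crop s3:",np.round((u-[270,135])*6))
print("tcp",o["position"],pr(o["position"]),"tip",pr(np.array(o["position"])-[0,0,.008]))
cv2.imwrite("pics/s4.png",cv2.resize(s["frame"][140:220,265:345],None,fx=7,fy=7,interpolation=cv2.INTER_CUBIC)[:,:,::-1])
u=pr(np.array(o["position"])-[0,0,.008]);print("tip in s4",(u-[265,140])*7, "bar mid s4",(pr([*(c-.07*X),.185])-[265,140])*7)
```

```text
0.155 -0.05 [302.1 189.8] crop s3: [193. 329.]
0.155 0.0 [300.4 180.3] crop s3: [182. 272.]
0.155 0.05 [298.7 171.4] crop s3: [172. 218.]
0.165 -0.05 [302.1 187.6] crop s3: [193. 315.]
0.165 0.0 [300.3 178.1] crop s3: [182. 259.]
0.165 0.05 [298.6 169.2] crop s3: [172. 205.]
0.175 -0.05 [302.1 185.3] crop s3: [193. 302.]
0.175 0.0 [300.3 175.9] crop s3: [182. 245.]
0.175 0.05 [298.6 167. ] crop s3: [172. 192.]
0.185 -0.05 [302.1 183.1] crop s3: [192. 288.]
0.185 0.0 [300.3 173.7] crop s3: [182. 232.]
0.185 0.05 [298.6 164.8] crop s3: [171. 179.]
tcp [0.52916332 0.09443261 0.18071712] [299.51554177 173.85327391] tip [299.54037897 175.642965  ]
tip in s4 [241.78265282 249.50075498] bar mid s4 [246.91996227 235.6928385 ]
```

View pics/s4.png

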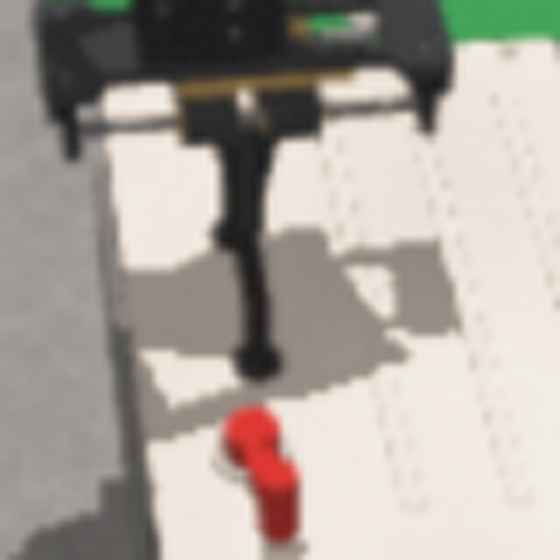

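The bar really is at z=0.185, but in the crop the fingers end at about row 225, where the bar begins. So the pads sit higher than assumed and only pinched the bar's top. I'll open, go about 20 mm lower (still clear of the cover), and regrip.

```bash
python3 -m handwheel '[[0,0,0,0],[0,0,0,0],[0,0,0,0],[0,0,0,0],[0,0,0,0],[0,0,0,0],[0,0,0.02,0],[0,0,0.04,0],[0,0,0.055,0],[0,0,0.068,0],[0,0,0.068,0],[0,0,0.068,0]]' 60 && python3 -m handwheel '[[0,0,0,0],[0,0,0,0],[0,0,0,0],[0,0,0,0],[0,0,0,0],[0,0,0,0],[0,0,0,0],[0,0,0,0],[0,0,0,0]]' 0 15
```

```text
time: 7.78
position: [0.5289, 0.0944, 0.1598]
tool_rot: [0.813, 0.582, -0.0, -0.0]
ft_force: [0.0, -0.2, 0.1]
grip_width: 0.0523
grip_force: 0.0
time: 8.53
position: [0.5287, 0.0946, 0.1604]
tool_rot: [0.813, 0.582, -0.0, -0.0]
ft_force: [-1.6, 1.0, 1.7]
grip_width: 0.0136
grip_force: 15.0
```

Width is now 13.6 mm, which fits the 14 mm bar. Tugging gently.

```bash
python3 -m handwheel '[[0,0,-0.0035,0],[0,0,-0.007,0],[0,0,-0.01,0],[0,0,-0.01,0],[0,0,-0.01,0]]' && python3 -m handwheel '[[0,0,-0.003,0],[0,0,-0.005,0],[0,0,-0.005,0],[0,0,-0.005,0]]'
```

```text
time: 8.95
position: [0.5293, 0.0944, 0.163]
tool_rot: [0.813, 0.582, -0.0, -0.0]
ft_force: [2.3, 0.1, -5.8]
grip_width: 0.0132
grip_force: 15.0
time: 9.28
position: [0.5298, 0.0942, 0.165]
tool_rot: [0.813, 0.582, 0.0, 0.001]
ft_force: [2.8, -0.8, -6.3]
grip_width: 0.0134
grip_force: 15.0
```

```bash
python3 -m handwheel '[[0,0,-0.0025,0],[0,0,-0.005,0],[0,0,-0.005,0],[0,0,-0.005,0]]'
```

```text
time: 9.62
position: [0.5303, 0.094, 0.1667]
tool_rot: [0.813, 0.583, 0.001, 0.001]
ft_force: [4.3, -1.3, -8.3]
grip_width: 0.0135
grip_force: 15.0
```

```bash
python3 -m handwheel '[[0,0.003,0,0],[0,0.006,0,0],[0,0.006,0,0],[0,0.006,0,0]]'; python3 -m handwheel '[[0,0.001,-0.003,0],[0,0.001,-0.006,0],[0,0.001,-0.006,0],[0,0.001,-0.006,0]]'
```

```text
time: 9.95
position: [0.5301, 0.0941, 0.1662]
tool_rot: [0.813, 0.583, -0.001, -0.001]
ft_force: [2.1, 0.1, -6.0]
grip_width: 0.0132
grip_force: 15.0
time: 10.28
position: [0.5307, 0.0939, 0.1681]
tool_rot: [0.813, 0.582, -0.0, -0.0]
ft_force: [0.8, 0.6, -6.6]
grip_width: 0.0134
grip_force: 15.0
```

The force stays near 6 N at 8 mm up, which suggests it is free, but I need to rule out slip. I'll go a little further, following the arc, and look.

```bash
python3 -m handwheel '[[0,0.001,-0.006,0],[0,0.003,-0.012,0],[0,0.005,-0.018,0],[0,0.006,-0.024,0],[0,0.006,-0.024,0],[0,0.006,-0.024,0],[0,0.006,-0.024,0]]'
python3 - <<'E'
from h import *
s=vision.camera("side")
a=cv2.imread("pics/side0.png")[130:245,265:380]
cv2.imwrite("pics/s5.png",np.hstack([cv2.resize(x,(395,395),interpolation=cv2.INTER_CUBIC) for x in (a,s["frame"][130:245,265:380,::-1])]))
E
```

```text
time: 10.87
position: [0.5328, 0.0931, 0.1754]
tool_rot: [0.813, 0.582, 0.0, 0.0]
ft_force: [2.3, 0.5, -6.5]
grip_width: 0.0135
grip_force: 15.0
```

View pics/s5.png

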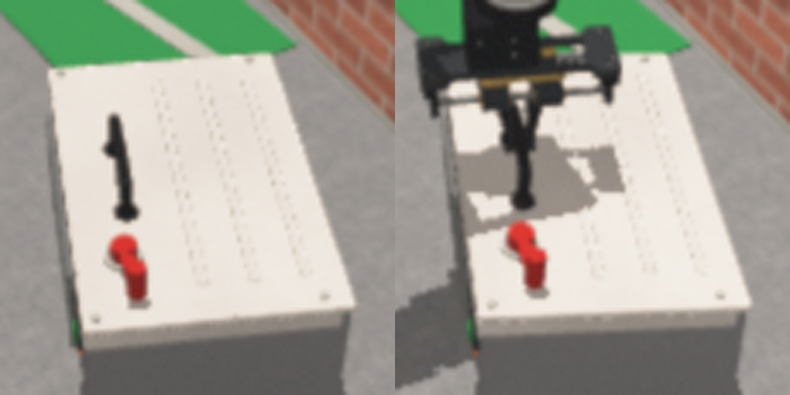

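The cover clearly lifted with the bar: the lever's pivot end rose from about (122,250) to (125,238) in the matching crops, around 15 mm, with only about 6 N of pull. It is free, well past the 4 mm catch play, so the lever stays alone. Lifting along the arc with a firmer grip.

```bash
python3 -m handwheel '[[0,0,0,0],[0,0,0,0],[0,0.008,-0.018,0],[0,0.015,-0.036,0],[0,0.022,-0.054,0],[0,0.03,-0.072,0],[0,0.042,-0.093,0],[0,0.055,-0.114,0],[0,0.067,-0.135,0],[0,0.08,-0.156,0],[0,0.08,-0.156,0]]' 0 25
```

```text
time: 11.83
position: [0.5551, 0.0855, 0.2238]
tool_rot: [0.813, 0.582, -0.001, -0.001]
ft_force: [-5.3, 1.4, -3.6]
grip_width: 0.013
grip_force: 25.0
```

```bash
python3 -m handwheel '[[0,0.015,-0.019,0],[0,0.03,-0.039,0],[0,0.046,-0.058,0],[0,0.062,-0.077,0],[0,0.08,-0.094,0],[0,0.098,-0.111,0],[0,0.116,-0.127,0],[0,0.134,-0.143,0],[0,0.134,-0.143,0]]'
```

```text
time: 12.58
position: [0.5923, 0.0728, 0.2679]
tool_rot: [0.813, 0.583, -0.001, -0.001]
ft_force: [-9.4, 2.5, 5.8]
grip_width: 0.0134
grip_force: 25.0
```

```bash
python3 -m handwheel '[[0,-0.004,-0.006,0],[0,-0.008,-0.011,0],[0,0.012,-0.025,0],[0,0.033,-0.039,0],[0,0.053,-0.053,0],[0,0.074,-0.065,0],[0,0.096,-0.077,0],[0,0.118,-0.088,0],[0,0.14,-0.098,0],[0,0.162,-0.107,0],[0,0.162,-0.107,0],[0,0.162,-0.107,0]]'
python3 - <<'E'
from h import *
s=vision.camera("side");t=vision.camera("top")
cv2.imwrite("pics/e.png",np.hstack([cv2.resize(x[:,:,::-1],(400,400)) for x in (s["frame"][60:260,200:400],t["frame"][80:280,200:400])]))
E
```

```text
time: 13.58
position: [0.6405, 0.0563, 0.2993]
tool_rot: [0.813, 0.582, 0.001, 0.001]
ft_force: [-6.2, -0.4, 3.9]
grip_width: 0.0131
grip_force: 25.0
```

View pics/e.png

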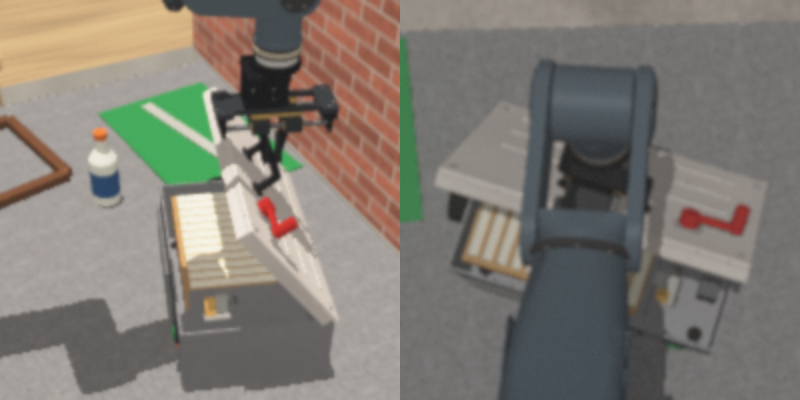

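The cover stands open at about 0.95 rad (54°), handle gripped, lever untouched, and the bystanders were not approached. I'll check it stays still, then hand in.

```bash
python3 -m handwheel '[[0,0,0,0],[0,0,0,0],[0,0,0,0],[0,0,0,0],[0,0,0,0],[0,0,0,0],[0,0,0,0],[0,0,0,0],[0,0,0,0],[0,0,0,0],[0,0,0,0],[0,0,0,0]]' && python3 -c "
from rig import job
print(job.hand_in())"
```

```text
time: 14.68
position: [0.6399, 0.0565, 0.299]
tool_rot: [0.813, 0.583, 0.0, 0.001]
ft_force: [-6.0, -0.8, 5.0]
grip_width: 0.0134
grip_force: 25.0
the job is handed in; nothing more can be done
None
```

The cover came up freely when tugged, so I left the red lever alone. The arm now holds it by the handle, still and open at about 0.95 rad (54°, past half-way to upright), and the job is handed in at 14.7 s; my first grip slipped off the handle, so I regripped lower and repeated the tug.

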